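# Bolt the fragrance-oil chest shut

### The job

The lid of the low steel fragrance-oil chest on the bench is closed but its barrel bolt is still open: bolt it. Without gripping anything, use the fingertips to push the upright ball knob along the slot in the barrel until the bolt is fully home in its keeper, then push the knob over sideways and down into the notch at the end of the slot as far as it goes. Push gently and never pinch the knob, keep the lid shut, and leave the jars, the oil bottle and the label roll standing where they are.

Things in the scene. Friction and masses are not known exactly. Their poses are not given: they have to be found in the camera images.
- chest: low yellow-painted steel chest, fixed to the bench, 320 mm (its x) by 400 (y) by 140 high. Origin at the centre of its underside; its -x side is the front, roughly facing the robot. Its top is flat, at 140 mm: a fixed deck along the front (x -160 to -90), narrow fixed strips at rear and sides, and between them the flush lid (x -88 to 140, y -160 to 160) hinged along the rear.
- barrel (a point): on the axis of the zinc-plated barrel bolt, which lies on the lid along the chest's y = 0, this point at chest x = -50, 15 mm above the lid. Barrel 22 mm in diameter from chest x = 37 to -84, top line 26 mm above the lid, on a base plate 44 mm wide. Its L-shaped slot runs along the top to the front; there a notch leads from it down the chest's +y side. Axes as the chest's while the lid is shut
- keeper (a point): centre of the keeper, the steel staple on the chest's front deck that takes the bolt's rod: 28 mm long (chest x), 58 mm wide with its flanges, 28 mm high, in line with the barrel at chest x = -114; this point is 15 mm above the deck. Axes as the chest's
- knob_ball (a point): centre of the bolt's ball knob: steel ball 20 mm in diameter on a 7 mm stem, 32 mm from the barrel's axis. Upright at the start: 47 mm above the lid, at chest x = 5 mm minus the value of joint bolt. Fully down it points to the chest's +y side, almost level: 20 mm above the lid, 32 mm to the side of the axis. Its frame turns with the bolt: z along the stem outward, x to the chest's rear
- bolt (a joint): how far the bolt is slid towards the chest's front (-x), m: 0 fully open, 0.055 fully home in the keeper. Stays where left; takes about 2 N to slide
- knob_turn (a joint): turn of the bolt about its axis, rad: 0 knob straight up, 1.40 fully down in the notch, on the chest's +y side. In the long leg of the slot it has about 0.1 rad of play either way; it can enter the notch only with joint bolt above about 0.051, and in the notch the bolt cannot slide back. Stays where left; takes 1 to 2 N at the ball to turn. Fingertips cling to the ball: follow it round its arc
- lid (a joint): lid hinge, rad: 0 shut, grows as the lid is lifted. The lid weighs 1.6 kg and is held shut by its weight alone until it is bolted
- jar_a_mid (a point): centre, half-way up, of an open glass candle jar 76 mm in diameter and 85 mm high, standing on the lid (to be left alone)
- oil_bottle_mid (a point): centre, half-way up, of an amber oil bottle 60 mm in diameter and 115 mm high, standing on the lid (to be left alone)
- jar_b_mid (a point): centre, half-way up, of an open glass candle jar 76 mm in diameter and 85 mm high, standing on the bench beside the chest (to be left alone)
- label_roll_mid (a point): centre, half-way up, of a roll of labels 76 mm in diameter and 55 mm high, standing on the bench beside the chest (to be left alone)

How it is judged:
On the way, in this order (a step that is already met when the one before it is completed fails the run):
1. the bolt is pushed home along the slot, its knob still upright (value of joint bolt above 0.0505 m and value of joint knob_turn below 0.6 rad).
2. the knob is pushed down into the notch (value of joint bolt above 0.0495 m and value of joint knob_turn above 1.25 rad), for 0.2 s.
At the end, for the whole second after the job is handed in: The bolt is home in its keeper (joint bolt above 0.0495 of 0.055 m) with its knob down in the notch (joint knob_turn above 1.25 of 1.40 rad), the lid is shut (within 0.03 rad), and the two jars, the bottle and the label roll stand within 30 mm of where they were (all of step 2 and value of joint lid below 0.03 rad and distance of each of jar_a_mid, oil_bottle_mid, jar_b_mid, label_roll_mid from where it was at the start of the episode below 0.03 m); the robot touches nothing.
It fails at once if the knob is pinched (both fingers press on opposite sides of its ball, more than 4 N each) ((contact force between the fingers and bolt_c1 above 4 N and contact force between the fingers and bolt_c2 above 4 N) or (contact force between the fingers and bolt_c3 above 4 N and contact force between the fingers and bolt_c4 above 4 N)).
It fails at once if the bolt is forced (more than 60 N between the fingers and the bolt) (contact force between the fingers and bolt above 60 N).
It fails at once if the lid is lifted (more than 0.08 rad) (value of joint lid above 0.08 rad).
It fails at once if a jar, the bottle or the label roll is shoved (30 mm), lifted or tipped (distance of any of jar_a_mid, oil_bottle_mid, jar_b_mid, label_roll_mid from where it was at the start of the episode above 0.03 m or angle between any of jar_a_mid, oil_bottle_mid, jar_b_mid, label_roll_mid's own z axis and vertical above 0.3 rad).
It also fails if it takes over 45 s, if anything falls off the work surface, if the arm or the gripper's body presses on something with over 40 N, if the wrist force passes 120 N, or if a joint passes its speed limit or range.

### The arm

A 6-joint arm with a two-finger parallel gripper is mounted at the origin on the work surface. World frame = base frame: x ahead of the robot, y to its left, z up, the work surface at z = 0. Lengths are in m, angles in rad, forces in N, time in s.
With the tool pointing down it reaches from about 0.275 to 0.725 m from the base axis. Payload 15.9 kg.
Tool frame: the origin (TCP) lies at the very end of the fingers, on their centre line; the grasp point (between the pads) lies 19 mm behind it; x points along the fingers, z is the direction in which the jaws open and shut, and the axes are right-handed (so a half turn about x gives the same grasp; the last joint's range is limited). The gripper opens to 85 mm and grips with 20 to 120 N. Pads are 22 mm wide; open, the fingers measure 114 mm over their backs; the gripper's body (76 mm by 85 mm) begins 54 mm behind the grasp point. The pads swing forward as they close: fully open they stand 13 mm farther back than shut.
Start: joints at [-1.145, 0.213, -0.034, 1.323, 0, 1.571], TCP at [0.207, -0.455, 0.231] pointing down, gripper open.
Joint ranges: [-2.98, 2.98], [-0.74, 1.72], [-1.14, 1.35], [-2.1, 2.04], [-1.57, 1.44], [-3.14, 3.14]. Speed limits (rad/s): [1.89, 1.89, 2.39, 2.57, 3.14, 3.14].

### API

Orientations are given as a unit quaternion [w, x, y, z].
In Python, from plant import env, optics gives the robot as it stands. The module is installed in compiled form; this text tells all that it offers.
- The arm moves only by the tool jog_arm, never from a script. Its arguments are lists of equal length, an entry for each row: "translation": the shift along the tool's x, y, z in m, a list of three; "spin": the turn about the tool's x in degrees. In form: {"translation": [[tx, ty, tz], ...], "spin": [spin, ...]}. A call has 1 to 10 rows; each row shifts and turns the pose as measured when the row begins, along the tool's axes as they then stand; what a row does not reach is not made up. A row lasts 1/10 s, in which the tool goes at most 50 mm and 8.59 degrees, less where a joint would pass 70% of its speed; a pose out of reach is approached as far as the arm can. A call is refused whole if a number of a shift passes 0.05 or a number of a turn 8.59, either way. A call with a gripper value outside its range is refused whole. "fingers" is the opening, from 0 (shut) to 1 (fully open), set as the call begins (left out, the last holds). The fingers move at their own pace and stop on an object; the grip force is fixed at half the most. Time passes only in rows, so rows that do not move let the fingers close. It gives the time, the measured TCP pose, the force and the opening at its end, in the units of the state.
- env.observe(): the state, without advancing time (a new reading comes with each control period).
- optics.snapshot(name): name is "scene" or "top" or "wrist"; returns a dict with "pixels" (480x640x3 uint8, blue, green, red), "K" (3x3 intrinsics, pixels), "k1" (the pictures are not rectified: a ray, as slopes to the right and down, at radius r is drawn at 1 + k1 r^2 times it, then the intrinsics apply), "R" (3x3) and "t" (3): a world point X has camera coordinates R X + t. Camera axes: x right, y down, z forward; pixel columns grow to the right and rows downward; lengths in m; the calibration is good to about 2 mm. A picture is of the moment at which its call begins. There is no depth.
- env.hand_in(): hands the job in, once; it reports no verdict.
The state is a dict: "t": time; "qpos": joint angles; "qd": joint speeds; "joint_torque": joint torques, N m; "position": TCP position; "orientation": TCP orientation; "wrist_force": force on the tool from outside, world axes, zero at the start; "wrist_torque": the same for the moment, N m; "gripper_width": finger opening in m.
Only numpy, scipy, OpenCV 4.12 (cv2) and the standard library are available. Lean on these libraries where they do the work, as an engineer would, in place of code of your own. Each camera call takes 0.05 s, during which the arm holds its last target.

## Working session

There is one attempt and no reset: what is moved stays moved. The work goes in short steps, Python scripts to look and compute and a tool call to move; the robot and the scene stay as the last step left them, time stands still between calls to the robot, and variables do not carry over. Pictures are saved under pics/ and viewed, and the job is handed in when it is done.

Besides the shell and the picture viewer there is one more tool, called after "Emit:" as name([rows], argument=value, ...), one row to a line, values as JSON. jog_arm: Moves the arm, as the interface text tells. Its arguments: {"type":"object","properties":{"translation":{"type":"array","items":{"type":"array","items":{"type":"number"}}},"spin":{"type":"array","items":{"type":"number"}},"fingers":{"type":"number"}},"required":["translation","spin"]}

```bash
mkdir -p pics; cat > h.py <<'E'
import numpy as np,cv2,pickle
from plant import env,optics
def snap(n,tag):
    s=optics.snapshot(n); cv2.imwrite(f'pics/{tag}.png',s['pixels']); pickle.dump(s,open(f'{tag}.pkl','wb')); return s
def proj(s,X):
    c=np.asarray(s['R'])@np.asarray(X,float)+np.asarray(s['t']); a=c[:2]/c[2]; a=a*(1+s['k1']*(a@a)); K=np.asarray(s['K']); return K[:2,:2]@a+K[:2,2]
def ray(s,u,v):
    K=np.asarray(s['K']); d=np.linalg.inv(K)@[u,v,1]; d=d[:2]; a=d.copy()
    for _ in range(30): a=d/(1+s['k1']*(a@a))
    R=np.asarray(s['R']); o=-R.T@np.asarray(s['t']); w=R.T@[a[0],a[1],1]; return o,w/np.linalg.norm(w)
def atz(s,u,v,z):
    o,w=ray(s,u,v); return o+w*(z-o[2])/w[2]
E
python3 - <<'E'
from h import *
for n in ['scene','top','wrist']:
    s=snap(n,n+'0'); print(n,s['k1'],-np.array(s['R']).T@s['t'])
print(env.observe())
E
```

```text
scene 0.025221061443402647 [1.06634317 0.28822039 0.84381681]
top -0.07603341681661291 [0.40489559 0.05941915 0.94970617]
wrist -0.06584281100172118 [ 0.28265324 -0.42063825  0.37365721]
{'t': 0.15, 'qpos': array([-1.14501088e+00,  2.13249554e-01, -3.48843985e-02,  1.32348336e+00,
        1.05748369e-05,  1.57081336e+00]), 'qd': array([-7.83653731e-05, -2.47226747e-03,  2.95648305e-03, -8.72559831e-04,
       -4.77270749e-04,  3.35277515e-04]), 'joint_torque': array([-9.25100394e-04, -6.86403680e+01,  4.87246621e+01,  1.30721927e-02,
       -1.90265007e-05,  2.46212761e-05]), 'position': array([ 0.20641896, -0.45513059,  0.23093875]), 'orientation': array([ 0.59411074,  0.38323322,  0.59459464, -0.38291245]), 'wrist_force': array([-0.23723965, -0.43233817,  0.04275546]), 'wrist_torque': array([-0.02584949,  0.047664  ,  0.00349005]), 'gripper_width': 0.08524602995733013}
```

View pics/scene0.png

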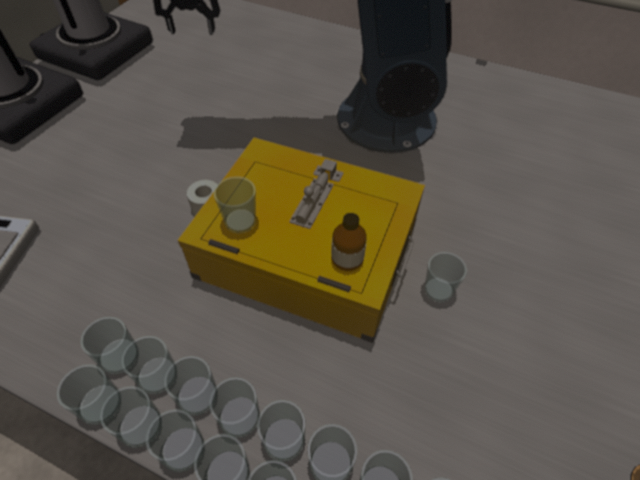

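View pics/top0.png

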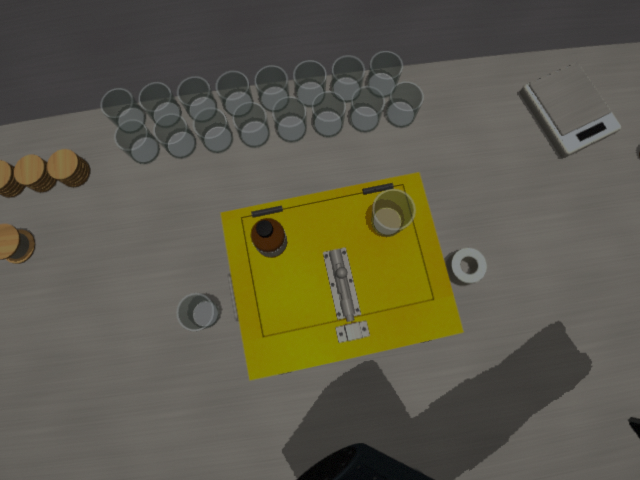

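```bash
python3 - <<'E'
from h import *
im=cv2.imread('pics/top0.png')
cv2.imwrite('pics/c1.png',cv2.resize(im[225:355,290:420],None,fx=4.5,fy=4.5,interpolation=cv2.INTER_CUBIC))
cv2.imwrite('pics/c2.png',cv2.resize(im[160:390,210:470],None,fx=2.5,fy=2.5,interpolation=cv2.INTER_CUBIC)[:600])
im=cv2.imread('pics/scene0.png')
cv2.imwrite('pics/c3.png',cv2.resize(im[150:240,270:370],None,fx=6,fy=6,interpolation=cv2.INTER_CUBIC))
E
```

```text
(no output)
```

View pics/c1.png

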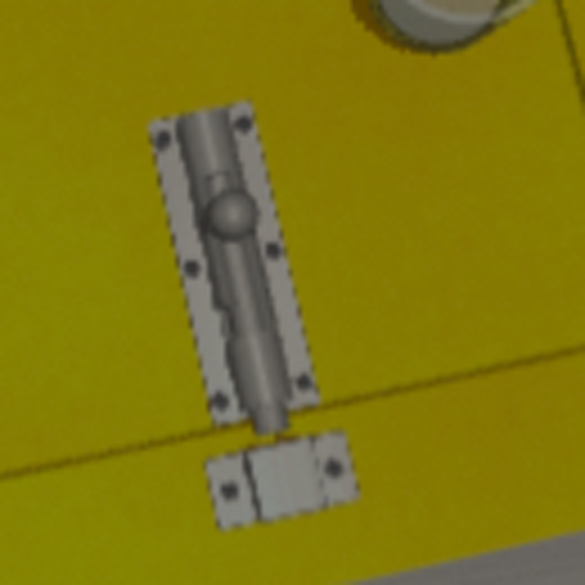

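View pics/c2.png

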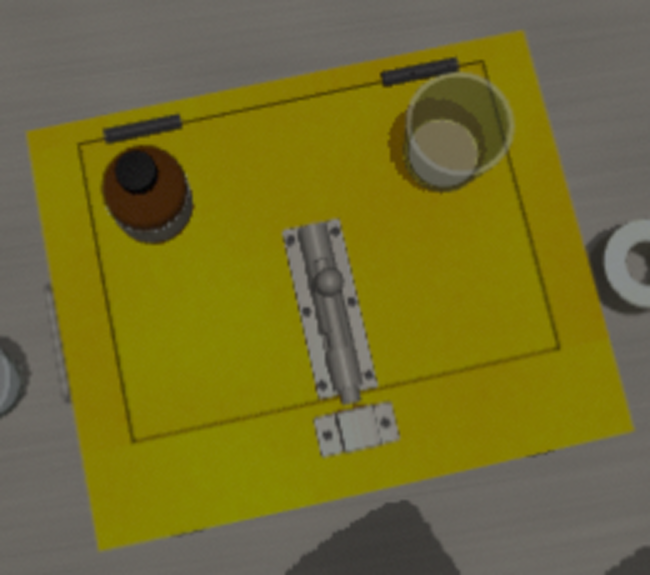

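View pics/c3.png

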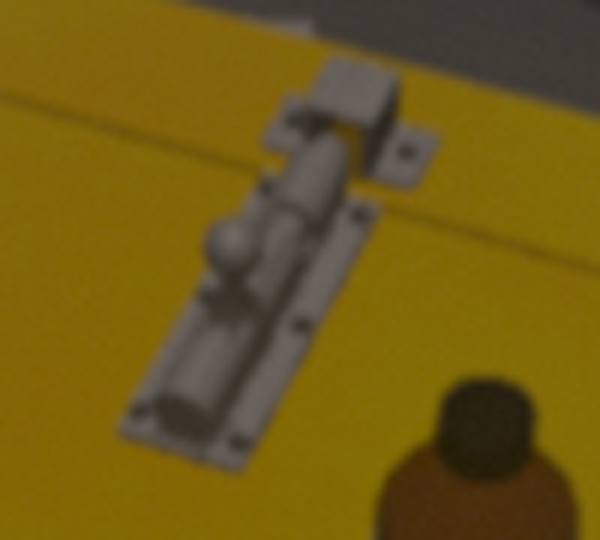

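```bash
cat >> h.py <<'E'
def chest2w(p,c): 
    C,S=np.cos(p[2]),np.sin(p[2]); return np.array([p[0]+C*c[0]-S*c[1],p[1]+S*c[0]+C*c[1],c[2]])
E
python3 - <<'E'
from h import *
from scipy.optimize import least_squares
s=pickle.load(open('top0.pkl','rb')); sc=pickle.load(open('scene0.pkl','rb'))
f=lambda p,k,o: (np.array(p)+.5)/k-.5+np.array(o)
pts=[((28,131),(160,200)),((524,31),(160,-200)),((633,431),(-160,-200)),((100,550),(-160,200)),((79,144),(140,160)),((484,61),(140,-160)),((559,349),(-88,-160)),((133,441),(-88,160))]
P=[(f(a,2.5,(210,160)),np.array([b[0]/1e3,b[1]/1e3,.14])) for a,b in pts]
r=least_squares(lambda p:np.concatenate([proj(s,chest2w(p,c))-u for u,c in P]),[.4,.05,.2])
p=r.x;print(p,r.fun.round(1)); np.save('p.npy',p)
k=f((231,215),4.5,(290,225)); k2=f((230,245),6,(270,150))
o,w=ray(s,*k);o2,w2=ray(sc,*k2)
A=np.stack([w,-w2],1);t=np.linalg.lstsq(A,o2-o,rcond=None)[0]
print(o+w*t[0],o2+w2*t[1]); print('knob pred',chest2w(p,(.005,0,.187)),atz(s,*k,.187),atz(sc,*k2,.187))
# check scene corner
for c in [(.16,.2,.14),(.16,-.2,.14),(-.16,-.2,.14),(-.16,.2,.14)]: print(proj(sc,chest2w(p,c)).round(1))
for nm,c in [('home',(-.05,0,.187)),('down',(-.05,.032,.16)),('keep',(-.114,0,.155))]: print(nm,chest2w(p,c), proj(s,chest2w(p,c)))
E
```

```text
[0.51726587 0.00757496 0.06131168] [-0.7 -0.2  0.2 -0.4  0.7  0.3 -0.7  0.4  0.9  0.1 -0.7  0.8 -0.4 -0.5
  0.6 -0.5]
[0.50682745 0.00752119 0.19103677] [0.50836277 0.00339458 0.19152534]
knob pred [0.52225648 0.00788132 0.187     ] [0.50736982 0.00724505 0.187     ] [0.50449173 0.00141857 0.187     ]
[380.2 310.8]
[177.7 240.9]
[254.3 138. ]
[425.7 185.8]
home [0.46735982 0.00451129 0.187     ] [346.08241359 294.62272274]
down [0.46539908 0.03645117 0.16      ] [327.91530321 299.70051806]
keep [0.40348007 0.00058981 0.155     ] [352.86246627 331.22869192]
```

```bash
python3 - <<'E'
from h import *
im=cv2.imread('pics/scene0.png')
cv2.imwrite('pics/c4.png',cv2.resize(im[130:345,170:435],None,fx=2.5,fy=2.5,interpolation=cv2.INTER_CUBIC))
E
```

```text
(no output)
```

View pics/c4.png

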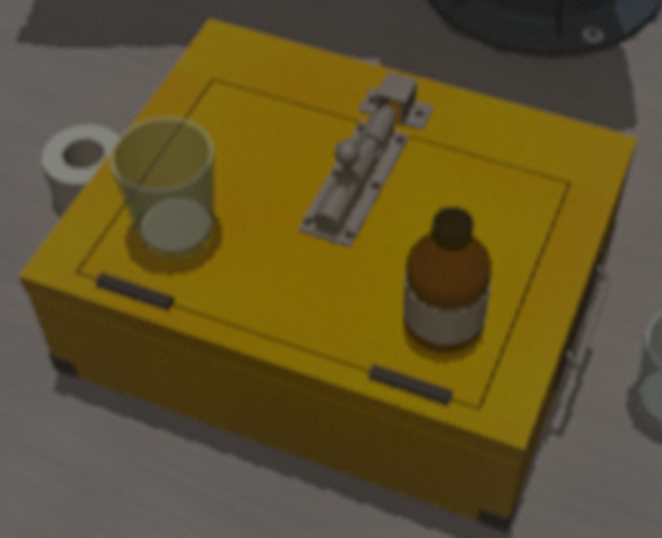

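View pics/wrist0.png

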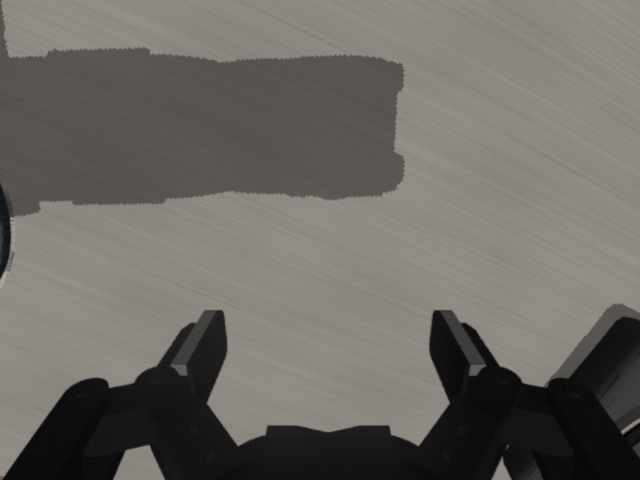

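```bash
python3 - <<'E'
from h import *
from scipy.spatial.transform import Rotation as R
o=env.observe(); q=o['orientation']; M=R.from_quat([q[1],q[2],q[3],q[0]]).as_matrix(); print(M.round(3))
p=np.load('p.npy'); s=pickle.load(open('top0.pkl','rb'))
for n,u,v,z in [('jarA base',(438/2.5+210),155/2.5+160,.14),('bottle cap',137/2.5+210,171/2.5+160,.255)]:
    w=atz(s,u,v,z); d=w[:2]-p[:2]; C,S=np.cos(p[2]),np.sin(p[2]); print(n,w,C*d[0]+S*d[1],-S*d[0]+C*d[1])
E
```

```text
[[-0.     0.911  0.413]
 [ 0.001  0.413 -0.911]
 [-1.     0.    -0.001]]
jarA base [ 0.59753651 -0.09571484  0.14      ] 0.07379090563174319 -0.10801416213464202
bottle cap [0.58865101 0.12433281 0.255     ] 0.07840513943926543 0.11216446716268139
```

Emit:
jog_arm([
  [-0.02, 0, 0],
  [-0.02, 0, 0],
  [-0.02, 0, 0],
  [-0.01, 0, 0],
  [0, 0, 0],
  [0, 0, 0],
  [0, 0, 0],
  [0, 0, 0],
  [0, 0, 0],
], spin=[-8.5, -8.5, -8.5, -8.5, -8.5, -8.5, -8.5, -8.5, -1.1], fingers=0)

```text
t: 1.05
position: [0.206, -0.4541, 0.3019]
orientation: [0.706, -0.027, 0.707, 0.03]
wrist_force: [0.6, 0.4, -0.4]
gripper_width: 0.0
```

```bash
cat >> h.py <<'E'
from scipy.spatial.transform import Rotation as Rot
def st():
    o=env.observe(); q=o['orientation']; M=Rot.from_quat([q[1],q[2],q[3],q[0]]).as_matrix(); p=np.load('p.npy')
    d=o['position'][:2]-p[:2]; C,S=np.cos(p[2]),np.sin(p[2])
    print('t',o['t'],'pos',o['position'].round(4),'chest',np.round([C*d[0]+S*d[1],-S*d[0]+C*d[1],o['position'][2]-.14],4),'F',o['wrist_force'].round(1),'w',round(o['gripper_width'],4),'yawZ',np.degrees(np.arctan2(M[1,2],M[0,2])).round(2),'q',o['qpos'].round(2)); return o,M
def goto(c):
    o,M=st(); p=np.load('p.npy'); print('tool delta',(M.T@(chest2w(p,(c[0],c[1],c[2]+.14))-o['position'])).round(4))
E
python3 -c "
from h import *
goto((.035,0,.14)); snap('wrist','wrist1')"
```

```text
t 1.05 pos [ 0.206  -0.4541  0.3019] chest [-0.339  -0.4417  0.1619] F [ 0.6  0.4 -0.4] w 0.0 yawZ 4.63 q [-1.14  0.22  0.15  1.51 -0.    0.35]
tool delta [0.0234 0.4343 0.3826]
```

View pics/wrist1.png

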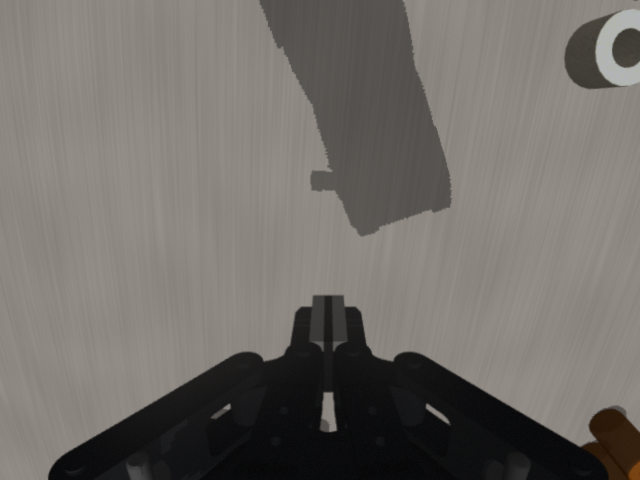

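Emit:
jog_arm([
  [0, 0.033, 0.03],
  [0, 0.033, 0.03],
  [0, 0.033, 0.03],
  [0, 0.033, 0.03],
  [0, 0.033, 0.03],
  [0, 0.033, 0.03],
  [0, 0.033, 0.03],
  [0, 0.033, 0.03],
  [0, 0.033, 0.03],
  [0, 0.033, 0.03],
], spin=[1.1, 0, 0, 0, 0, 0, 0, 0, 0, 0])

```text
t: 2.1
position: [0.5, -0.1033, 0.3017]
orientation: [0.706, 0.001, 0.708, 0.002]
wrist_force: [0.5, -0.4, 1.0]
gripper_width: 0.0
```

```bash
python3 -c "
from h import *
goto((.035,0,.12))"
```

```text
t 2.1 pos [ 0.5    -0.1033  0.3017] chest [-0.0241 -0.1096  0.1617] F [ 0.5 -0.4  1. ] w 0.0 yawZ 0.1 q [-0.21  0.24  0.18  1.51  0.    1.36]
tool delta [0.0422 0.1127 0.0525]
```

Emit:
jog_arm([
  [0, 0.03, 0.015],
  [0, 0.03, 0.015],
  [0, 0.03, 0.015],
  [0, 0.015, 0.006],
  [0.01, 0, 0],
  [0.01, 0, 0],
], spin=[-1, -1, -1, -0.7, 0, 0])

```text
t: 2.7
position: [0.5532, 0.0124, 0.2795]
orientation: [0.706, -0.015, 0.708, 0.02]
wrist_force: [0.0, -0.0, -0.5]
gripper_width: 0.0001
```

```bash
python3 -c "
from h import *
goto((.032,0,.035)); snap('top','top2');snap('scene','scene2')
s=pickle.load(open('scene2.pkl','rb'));im=s['pixels']
cv2.imwrite('pics/c5.png',cv2.resize(im[60:240,220:420],None,fx=3.3,fy=3.3,interpolation=cv2.INTER_CUBIC))"
```

```text
t 2.7 pos [0.5532 0.0124 0.2795] chest [0.0362 0.0026 0.1395] F [ 0.  -0.  -0.5] w 0.0001 yawZ 2.83 q [0.02 0.33 0.24 1.49 0.01 1.54]
tool delta [ 0.1045 -0.0033 -0.0038]
```

View pics/c5.png

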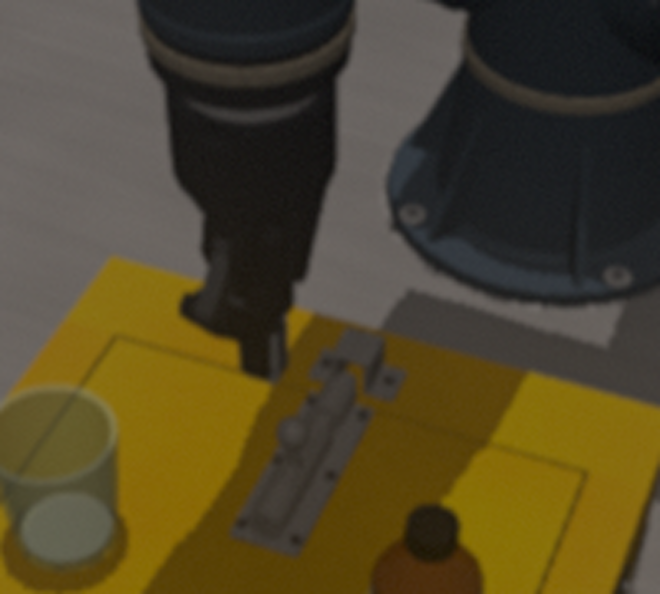

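Emit:
jog_arm([
  [0.025, -0.001, 0],
  [0.025, -0.001, 0],
  [0.025, -0.001, 0],
  [0.02, 0, 0],
  [0.005, 0, 0],
  [0, 0, 0],
], spin=[-0.6, 0, 0, 0, 0, 0])

```text
t: 3.4
position: [0.5499, 0.0032, 0.1768]
orientation: [0.705, -0.014, 0.708, 0.018]
wrist_force: [0.3, -0.2, -0.0]
gripper_width: 0.0003
```

```bash
python3 -c "
from h import *
goto((.03,0,.036)); snap('scene','scene3');snap('wrist','wrist3')
s=pickle.load(open('scene3.pkl','rb'));im=s['pixels']
cv2.imwrite('pics/c6.png',cv2.resize(im[120:240,250:390],None,fx=4.5,fy=4.5,interpolation=cv2.INTER_CUBIC))"
```

```text
t 3.4 pos [0.5499 0.0032 0.1768] chest [ 0.0323 -0.0064  0.0368] F [ 0.3 -0.2 -0. ] w 0.0003 yawZ 2.65 q [ 0.    0.33 -0.01  1.23  0.01  1.53]
tool delta [ 0.0008  0.0064 -0.0024]
```

View pics/c6.png

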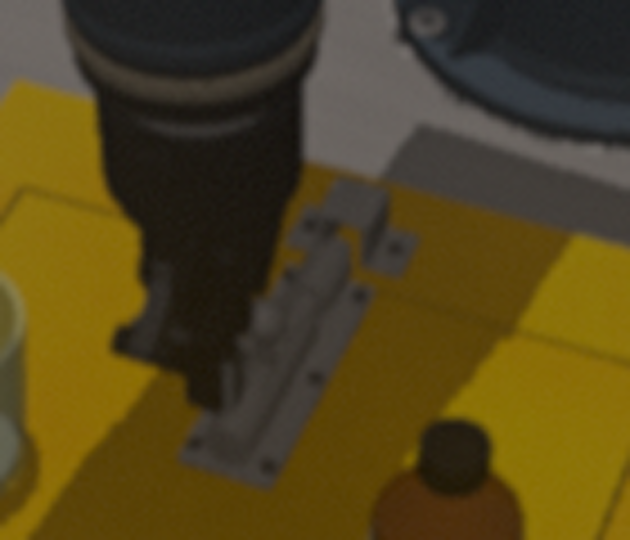

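View pics/wrist3.png

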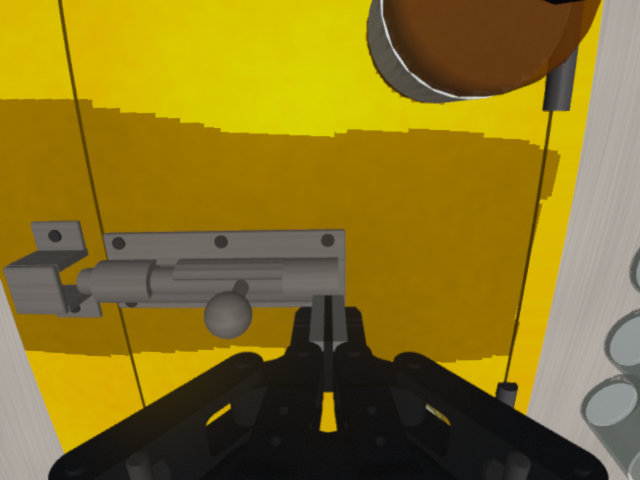

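Emit:
jog_arm([
  [0, 0.007, 0],
  [0, 0, -0.006],
  [0, 0, -0.006],
  [0, 0, -0.004],
  [0, 0, -0.004],
  [0, 0, -0.004],
], spin=[-0.8, 0, 0, 0, 0, 0])

```text
t: 4.1
position: [0.5261, 0.0096, 0.181]
orientation: [0.708, -0.02, 0.706, 0.024]
wrist_force: [1.7, -1.3, -0.7]
gripper_width: 0.0004
```

```bash
python3 -c "
from h import *
goto((-.025,0,.036)); snap('wrist','wrist4')"
```

```text
t 4.1 pos [0.5261 0.0096 0.181 ] chest [0.0089 0.0015 0.041 ] F [ 1.7 -1.3 -0.7] w 0.0004 yawZ 3.56 q [ 0.02  0.28 -0.08  1.21  0.01  1.52]
tool delta [ 0.0049 -0.0015 -0.0339]
```

View pics/wrist4.png

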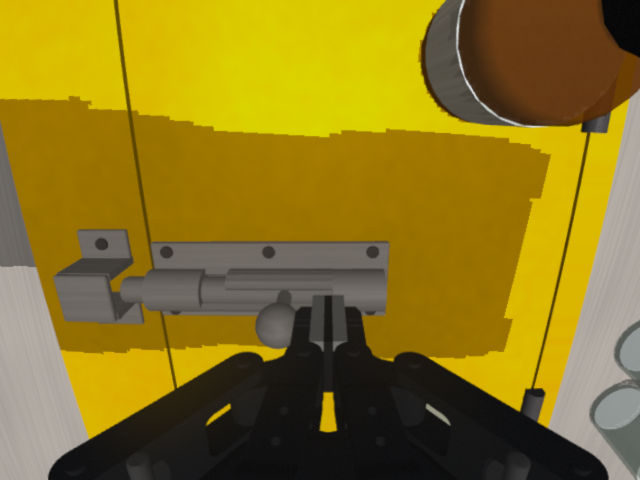

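Emit:
jog_arm([
  [0.002, 0, -0.004],
  [0.002, 0, -0.004],
  [0.001, 0, -0.004],
  [0.001, 0, -0.004],
], spin=[0, 0, 0, 0])

```text
t: 4.55
position: [0.5096, 0.0085, 0.1752]
orientation: [0.708, -0.02, 0.705, 0.024]
wrist_force: [2.5, 0.2, 2.4]
gripper_width: -0.0
```

```bash
python3 -c "
from h import *
goto((-.025,0,.036)); snap('wrist','wrist5')"
```

```text
t 4.55 pos [0.5096 0.0085 0.1752] chest [-0.0076  0.0014  0.0352] F [2.5 0.2 2.4] w -0.0 yawZ 3.55 q [ 0.01  0.25 -0.14  1.19  0.01  1.52]
tool delta [-0.0008 -0.0014 -0.0174]
```

View pics/wrist5.png

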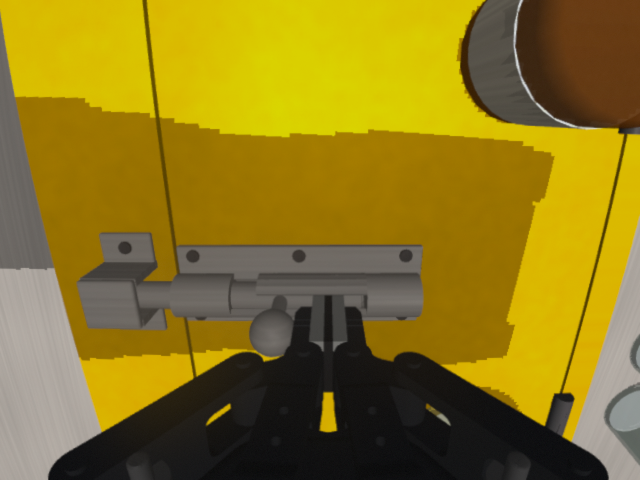

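Emit:
jog_arm([
  [0.0005, 0, -0.004],
  [0.001, 0, -0.004],
  [0.001, 0, -0.004],
], spin=[0, 0, 0])

```text
t: 4.9
position: [0.4962, 0.0077, 0.1723]
orientation: [0.708, -0.02, 0.705, 0.024]
wrist_force: [2.0, 0.6, 1.9]
gripper_width: -0.0003
```

```bash
python3 -c "
from h import *
goto((-.025,0,.036)); snap('wrist','wrist6')"
```

```text
t 4.9 pos [0.4962 0.0077 0.1723] chest [-0.021   0.0014  0.0323] F [2.  0.6 1.9] w -0.0003 yawZ 3.55 q [ 0.01  0.22 -0.18  1.17  0.01  1.52]
tool delta [-0.0037 -0.0014 -0.004 ]
```

View pics/wrist6.png

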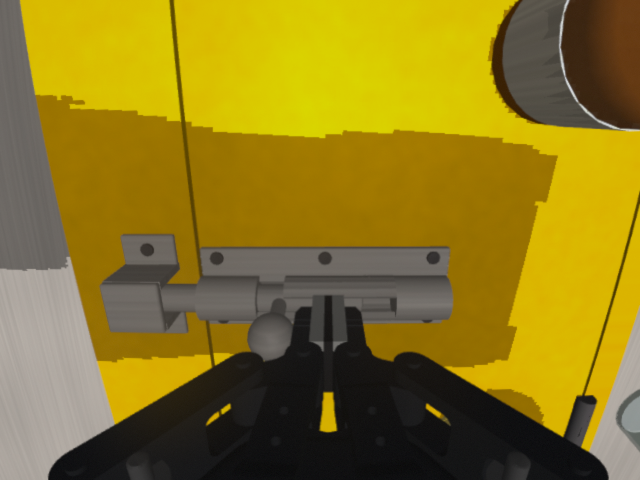

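Emit:
jog_arm([
  [-0.002, 0, -0.003],
  [-0.001, 0, -0.003],
  [0, 0, -0.002],
  [0, 0, -0.002],
], spin=[0, 0, 0, 0])

```text
t: 5.35
position: [0.4901, 0.0072, 0.1759]
orientation: [0.711, -0.02, 0.702, 0.024]
wrist_force: [20.0, 0.3, -10.2]
gripper_width: 0.0001
```

```bash
python3 -c "
from h import *
goto((-.025,0,.036)); snap('wrist','wrist7');snap('top','top7')"
```

```text
t 5.35 pos [0.4901 0.0072 0.1759] chest [-0.0271  0.0013  0.0359] F [ 20.    0.3 -10.2] w 0.0001 yawZ 3.56 q [ 0.01  0.2  -0.19  1.17  0.01  1.52]
tool delta [-0.0001 -0.0013  0.0021]
```

View pics/wrist7.png

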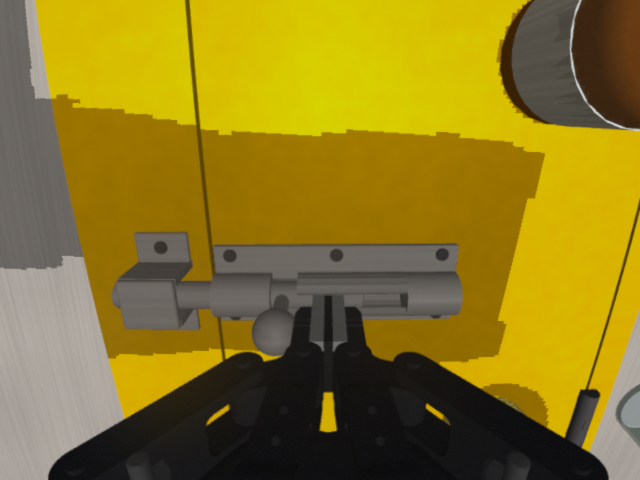

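Emit:
jog_arm([
  [0, 0, 0.003],
  [0, 0, 0.008],
  [0, 0, 0.012],
  [0, -0.015, 0.003],
  [0, -0.02, 0],
  [0, -0.006, 0],
  [0, 0, 0],
], spin=[0, 0, 0, 0, 0, 0, 0])

```text
t: 6.15
position: [0.5191, -0.0345, 0.1756]
orientation: [0.71, -0.02, 0.703, 0.024]
wrist_force: [-0.7, 0.3, -0.1]
gripper_width: 0.0002
```

```bash
python3 -c "
from h import *
goto((-.045,-.037,.040)); snap('wrist','wrist8')"
```

```text
t 6.15 pos [ 0.5191 -0.0345  0.1756] chest [-0.0008 -0.0422  0.0356] F [-0.7  0.3 -0.1] w 0.0002 yawZ 3.59 q [-0.07  0.26 -0.11  1.19  0.01  1.44]
tool delta [-0.0048  0.0052 -0.0442]
```

View pics/wrist8.png

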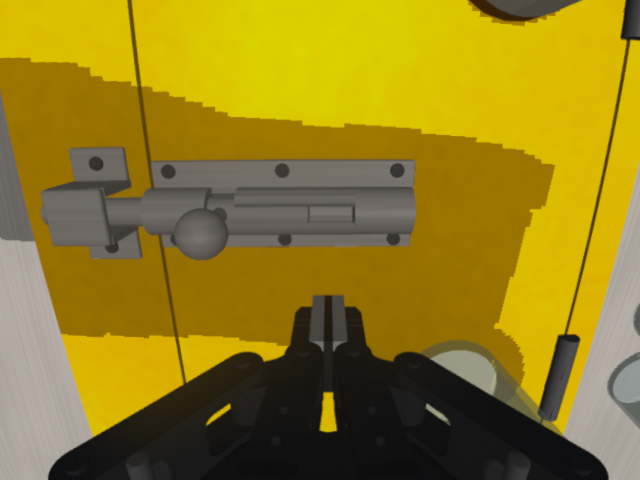

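Emit:
jog_arm([
  [-0.003, 0, -0.012],
  [-0.002, 0, -0.012],
  [0, 0, -0.012],
  [0, 0, -0.008],
  [0, 0, 0],
], spin=[0, 0, 0, 0, 0])

```text
t: 6.7
position: [0.47, -0.0355, 0.181]
orientation: [0.71, -0.021, 0.703, 0.025]
wrist_force: [0.4, -0.3, 0.0]
gripper_width: 0.0003
```

```bash
python3 -c "
from h import *
goto((-.045,-.024,.042)); snap('wrist','wrist9')"
```

```text
t 6.7 pos [ 0.47   -0.0355  0.181 ] chest [-0.0498 -0.0401  0.041 ] F [ 0.4 -0.3  0. ] w 0.0003 yawZ 3.69 q [-0.08  0.16 -0.23  1.17  0.01  1.43]
tool delta [-0.0009  0.0161  0.0049]
```

View pics/wrist9.png

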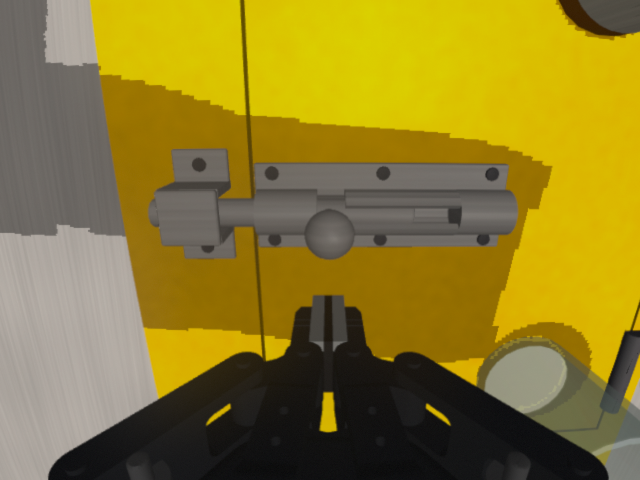

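Emit:
jog_arm([
  [0, 0.006, 0.003],
  [0, 0.006, 0],
  [0, 0.003, 0],
  [0, 0.003, 0],
], spin=[0, 0, 0, 0])

```text
t: 7.15
position: [0.4735, -0.0157, 0.1812]
orientation: [0.71, -0.021, 0.703, 0.025]
wrist_force: [0.2, -2.4, 1.5]
gripper_width: -0.0003
```

```bash
python3 -c "
from h import *
goto((-.047,-.021,.044)); snap('wrist','wrist10')"
```

```text
t 7.15 pos [ 0.4735 -0.0157  0.1812] chest [-0.0451 -0.0206  0.0412] F [ 0.2 -2.4  1.5] w -0.0003 yawZ 3.69 q [-0.04  0.17 -0.22  1.18  0.01  1.47]
tool delta [-0.0028 -0.0004 -0.0018]
```

View pics/wrist10.png

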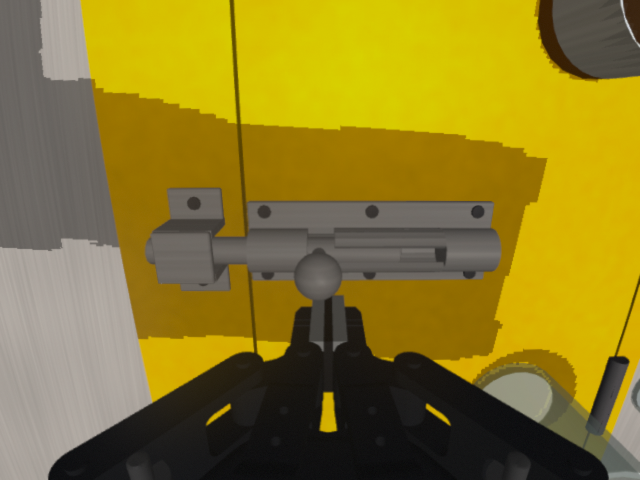

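Emit:
jog_arm([
  [0, -0.003, 0],
  [-0.004, 0, 0],
  [0, 0.004, 0],
  [0, 0.004, 0],
  [0, 0.004, 0],
], spin=[0, 0, 0, 0, 0])

```text
t: 7.7
position: [0.4731, -0.0064, 0.1858]
orientation: [0.711, -0.021, 0.703, 0.024]
wrist_force: [-0.6, -1.2, 1.2]
gripper_width: 0.0001
```

```bash
python3 -c "
from h import *
goto((-.047,-.0077,.046)); snap('wrist','wrist11')"
```

```text
t 7.7 pos [ 0.4731 -0.0064  0.1858] chest [-0.045  -0.0112  0.0458] F [-0.6 -1.2  1.2] w 0.0001 yawZ 3.66 q [-0.02  0.16 -0.21  1.19  0.01  1.49]
tool delta [-0.0002  0.0035 -0.002 ]
```

View pics/wrist11.png

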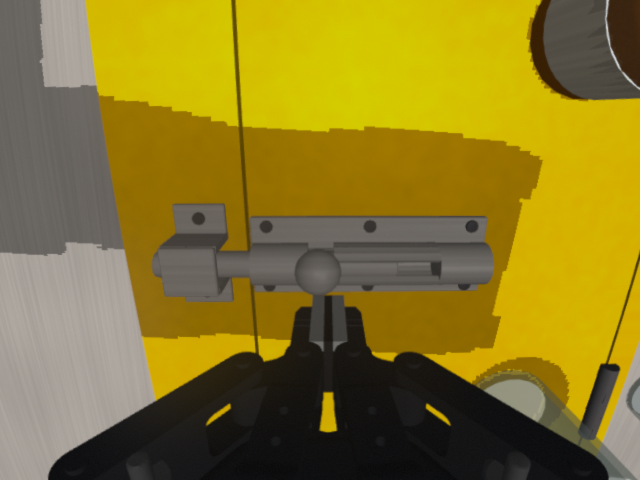

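Knob is entering the notch (θ≈0.3). Continue along the arc.

Emit:
jog_arm([
  [0, 0.004, 0],
  [0, 0.004, 0],
  [0.001, 0.004, 0],
], spin=[0, 0, 0])

```text
t: 8.05
position: [0.4721, 0.007, 0.1847]
orientation: [0.71, -0.021, 0.703, 0.025]
wrist_force: [-0.4, -0.8, 0.0]
gripper_width: 0.0003
```

```bash
python3 -c "
from h import *
goto((-.047,.005,.0445)); snap('wrist','wrist12')"
```

```text
t 8.05 pos [0.4721 0.007  0.1847] chest [-0.0451  0.0022  0.0447] F [-0.4 -0.8  0. ] w 0.0003 yawZ 3.68 q [ 0.01  0.16 -0.22  1.18  0.01  1.52]
tool delta [ 0.0002  0.0028 -0.0019]
```

View pics/wrist12.png

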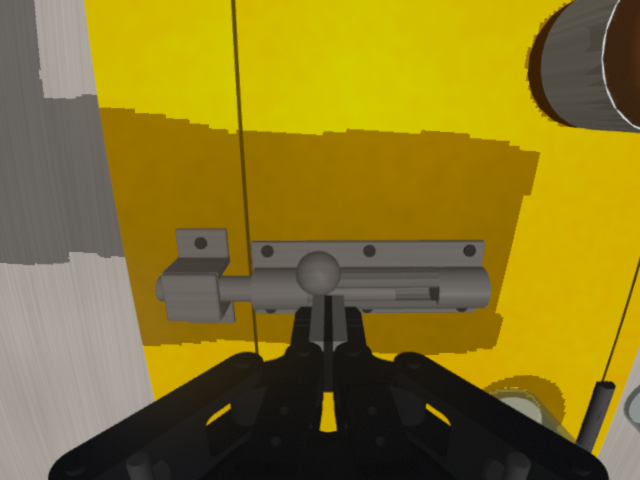

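Emit:
jog_arm([
  [0.001, 0.004, 0],
  [0.0025, 0.004, 0],
  [0.003, 0.003, 0],
], spin=[0, 0, 0])

```text
t: 8.4
position: [0.4713, 0.0195, 0.1776]
orientation: [0.71, -0.021, 0.703, 0.025]
wrist_force: [0.1, -0.5, 0.6]
gripper_width: 0.0001
```

```bash
python3 -c "
from h import *
goto((-.045,.0152,.0359)); snap('wrist','wrist13')"
```

```text
t 8.4 pos [0.4713 0.0195 0.1776] chest [-0.0451  0.0147  0.0376] F [ 0.1 -0.5  0.6] w 0.0001 yawZ 3.7 q [ 0.04  0.16 -0.23  1.17  0.01  1.54]
tool delta [0.0017 0.0005 0.0001]
```

View pics/wrist13.png

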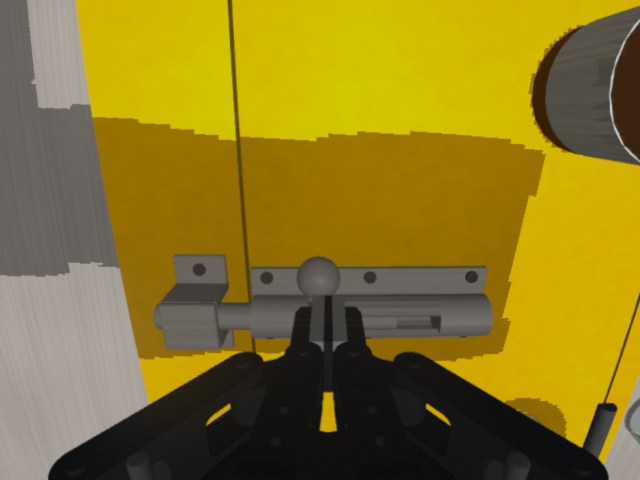

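Emit:
jog_arm([
  [0.003, 0.0025, 0],
  [0.003, 0.0015, 0],
  [0.002, 0.001, 0],
], spin=[0, 0, 0])

```text
t: 8.75
position: [0.4709, 0.0253, 0.1686]
orientation: [0.71, -0.021, 0.703, 0.025]
wrist_force: [-0.9, -5.0, 10.2]
gripper_width: 0.0
```

```bash
python3 -c "
from h import *
goto((-.045,.0188,.0303)); snap('wrist','wrist14')"
```

```text
t 8.75 pos [0.4709 0.0253 0.1686] chest [-0.0452  0.0205  0.0286] F [-0.9 -5.  10.2] w 0.0 yawZ 3.72 q [ 0.05  0.17 -0.25  1.14  0.01  1.56]
tool delta [-0.0017 -0.0017  0.0002]
```

View pics/wrist14.png

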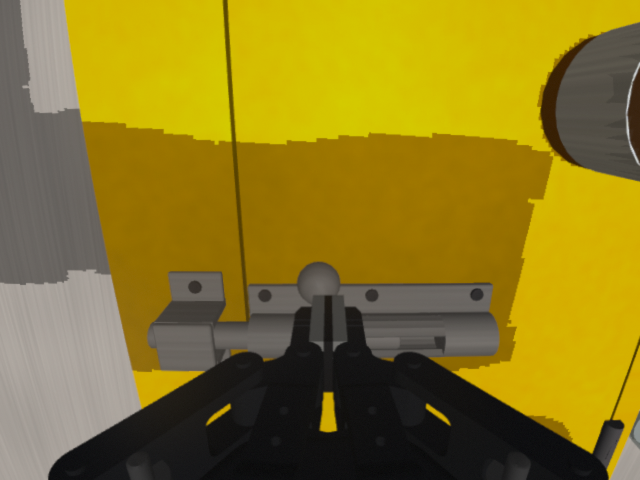

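Emit:
jog_arm([
  [0, -0.004, 0],
  [0, -0.01, 0],
  [-0.003, -0.015, 0],
  [-0.02, -0.015, 0],
  [-0.03, 0, 0],
  [-0.02, 0, 0],
], spin=[0, 0, 0, 0, 0, 0])

```text
t: 9.4
position: [0.4712, -0.0231, 0.2402]
orientation: [0.708, -0.021, 0.705, 0.025]
wrist_force: [-0.4, -0.5, -0.7]
gripper_width: 0.0003
```

```bash
python3 -c "
from h import *
st(); 
for n in ['wrist','scene','top']: s=snap(n,n+'15')
p=np.load('p.npy')
for n in ['wrist','scene','top']:
  s=pickle.load(open(n+'15.pkl','rb'))
  print(n,[(th,x,proj(s,chest2w(p,(x,.032*np.sin(th),.155+.032*np.cos(th)))).round(1)) for th in (1.,1.2,1.4) for x in (-.045,-.05)])
im=pickle.load(open('scene15.pkl','rb'))['pixels']
cv2.imwrite('pics/c15.png',cv2.resize(im[120:240,250:390],None,fx=4.5,fy=4.5,interpolation=cv2.INTER_CUBIC))"
```

```text
t 9.4 pos [ 0.4712 -0.0231  0.2402] chest [-0.0479 -0.0278  0.1002] F [-0.4 -0.5 -0.7] w 0.0003 yawZ 3.71 q [-0.05  0.15 -0.09  1.33  0.01  1.45]
wrist [(1.0, -0.045, array([333.7, 169.1])), (1.0, -0.05, array([325.1, 169.1])), (1.2, -0.045, array([333.6, 162.9])), (1.2, -0.05, array([325.1, 162.8])), (1.4, -0.045, array([333.4, 158.8])), (1.4, -0.05, array([325.2, 158.8]))]
scene [(1.0, -0.045, array([329.2, 189.3])), (1.0, -0.05, array([330.2, 187.6])), (1.2, -0.045, array([330.5, 191.7])), (1.2, -0.05, array([331.4, 190. ])), (1.4, -0.045, array([331.3, 194. ])), (1.4, -0.05, array([332.2, 192.3]))]
top [(1.0, -0.045, array([330.2, 295.8])), (1.0, -0.05, array([330.8, 298.5])), (1.2, -0.045, array([328.6, 296.4])), (1.2, -0.05, array([329.2, 299.2])), (1.4, -0.045, array([327.6, 296.9])), (1.4, -0.05, array([328.2, 299.6]))]
```

View pics/wrist15.png

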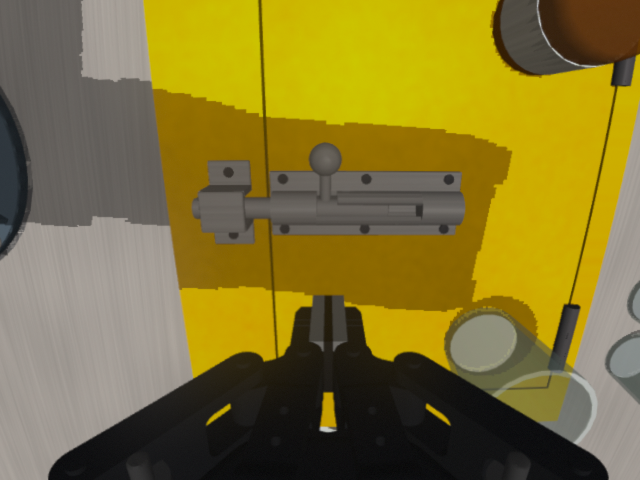

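View pics/c15.png

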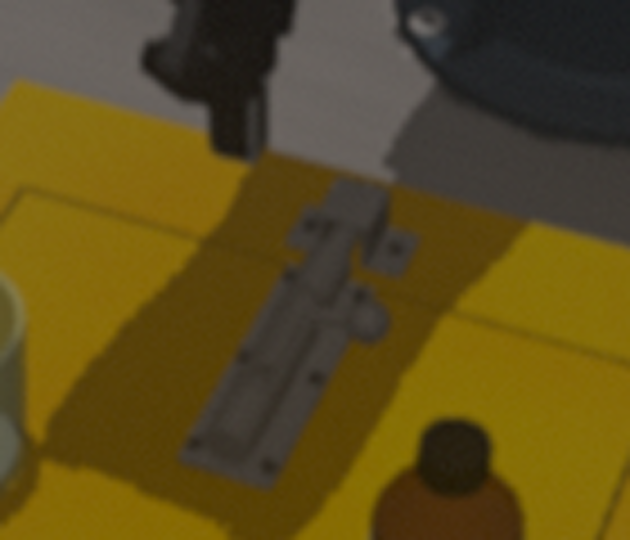

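```bash
python3 -c "
from h import *
p=np.load('p.npy')
s=pickle.load(open('wrist15.pkl','rb'))
for c in [(.037,.022,.142),(.037,-.022,.142),(-.088,.022,.142),(-.1,.011,.168),(-.088,0,.14)]: print(c,proj(s,chest2w(p,c)).round(1))
cv2.imwrite('pics/c16.png',cv2.resize(s['pixels'][130:260,180:480],None,fx=2.6,fy=2.6,interpolation=cv2.INTER_CUBIC))
s=pickle.load(open('scene15.pkl','rb'))
for c in [(.037,.022,.142),(.037,-.022,.142),(-.088,.16,.14),(-.088,-.16,.14)]: print(c,proj(s,chest2w(p,c)).round(1))
cv2.imwrite('pics/c17.png',cv2.resize(s['pixels'][150:235,280:360],None,fx=7,fy=7,interpolation=cv2.INTER_CUBIC))
"
```

```text
(0.037, 0.022, 0.142) [455.4 171.3]
(0.037, -0.022, 0.142) [448.6 233.9]
(-0.088, 0.022, 0.142) [267.9 170.3]
(-0.1, 0.011, 0.168) [242.4 194.7]
(-0.088, 0, 0.14) [269.9 202.1]
(0.037, 0.022, 0.142) [311.3 227.9]
(0.037, -0.022, 0.142) [290.5 221.3]
(-0.088, 0.16, 0.14) [397.7 204.1]
(-0.088, -0.16, 0.14) [255.9 162.8]
```

View pics/c16.png

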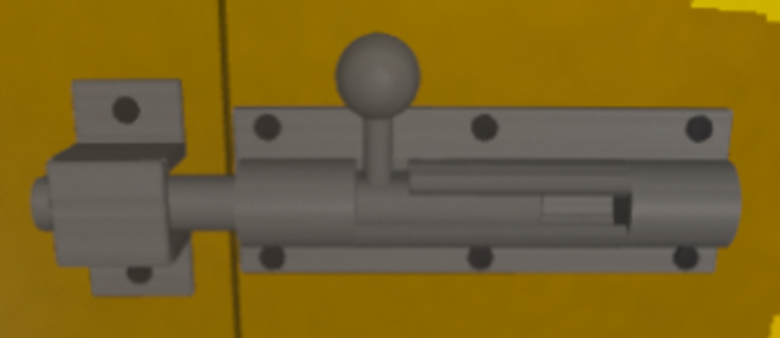

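View pics/c17.png

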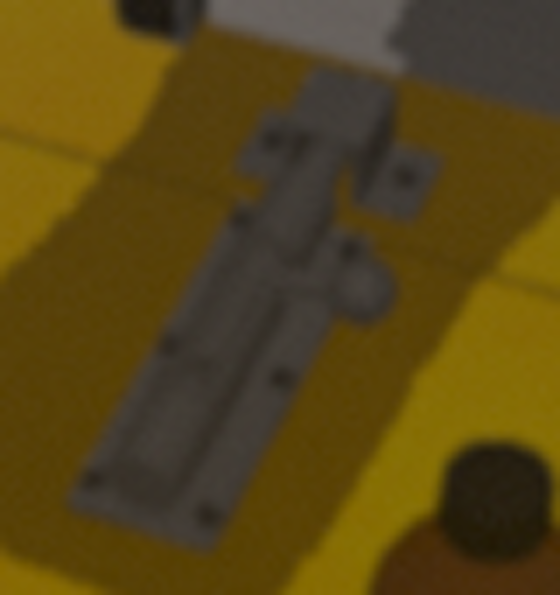

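```bash
python3 -c "
from h import *
env.hand_in(); st()"
```

```text
the job is handed in; nothing more can be done
the job is handed in; nothing more can be done
```

The chest is bolted and the job is handed in, at about 9.5 s on the robot's clock; no verdict was reported.

**What I did:** With the fingers shut, I pushed the knob along the slot from behind until the bolt stopped; the last reading there was about 20 N on the wrist. I then moved round to its -y side and pushed it over and down along its arc until it stopped, at about 11 N. Finally I backed the fingers off sideways and up.

**Last checks:**
- **Knob:** in the wrist picture the ball is at (325, 159). The prediction for fully home and fully down (1.40 rad) is (325.2, 158.8), so I put it at about 1.38 rad. The edges of the bolt's base plate matched in rows.
- **Bolt:** the rod sticks out through the far side of the keeper.
- **Clearance:** the fingers ended about 100 mm above the lid, touching nothing.
- **Lid, jar and bottle:** the lid looked shut, and the jar and bottle on it looked undisturbed. I did not measure their positions again.
- **Bench jar and label roll:** I did not check these again at the end. The arm passed near the label roll only at height and did not come near the bench jar.

**Disagreements:**
- **Knob angle:** the coarser scene picture put the knob at about 1.3 rad, within the calibration's error.
- **Base plate end:** its rear corner came out about 5 pixels off in column, perhaps because the plate is slightly longer than I assumed.
- **Starting position:** before I touched it, the bolt looked already about 15 mm along its slot.

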